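# Put the reagents back in their trays after the test run

## Task

Tidy the front of the worktop into the three low grey trays: stand the two large reagent bottles upright in the two-bay bottle tray, one to a bay, stand the two small vials upright in the smaller two-bay vial tray, one to a bay, and lay the little carton flat on its base in the undivided tray. Do not tip anything over; the bottles and vials along the back wall stay there; leave the timer and the flat cuvette box standing among them where they are.

Things in the scene. Friction and masses are not known exactly. Their poses are not given: they have to be found in the camera images.
- bottle_white: large round reagent bottle, white with a red screw cap, loose, upright: body 52 mm diameter up to 85 mm, cap 37 mm diameter, total height 102 mm, standing in the open front area (the bottles along the back wall are not meant), about 0.14 kg. Origin: centre of its underside; z up.
- bottle_brown: large round reagent bottle, brown with a black screw cap, loose, upright: body 48 mm diameter up to 75 mm, cap 35 mm diameter, total height 90 mm, about 0.12 kg. Origin: centre of its underside; z up.
- vial_a: small vial with a screw cap, loose, upright: body 23 mm diameter, cap 25 mm diameter from 44 mm up, total height 53 mm, about 0.02 kg. Standing in the open front area (the vials at the back wall are not meant). The same as vial_b; either may go in either bay. Origin: centre of its underside; z up.
- vial_b: small vial with a screw cap, loose, upright: body 23 mm diameter, cap 25 mm diameter from 44 mm up, total height 53 mm, about 0.02 kg. Origin: centre of its underside; z up.
- carton: small closed folding carton, orange, loose, 50 (x) x 62 (y) x 40 (z) mm, about 0.12 kg, to be gripped across its 50 mm side. Origin: centre of its underside; z up. Its x axis is the short side, its y axis the long side.
- bottle_tray: fixed low grey tray for the large bottles, open on top, outside 76 (x) x 149 (y) x 25 (z) mm, floor and walls 3 mm thick; a wall across its middle makes two bays of 70 x 70 mm, their centres at y = +36.5 and -36.5 mm in the tray's frame. Origin: centre of its underside; z up. Its x axis is the short side, its y axis the long side.
- vial_tray: fixed low grey tray for the vials, open on top, outside 47 (x) x 91 (y) x 18 (z) mm, floor and walls 3 mm thick; a wall across its middle makes two bays of 41 x 41 mm, their centres at y = +22 and -22 mm in the tray's frame. Origin: centre of its underside; z up. Its x axis is the short side, its y axis the long side.
- carton_tray: fixed low grey tray for the carton, open on top, without a dividing wall, outside 74 (x) x 86 (y) x 12 (z) mm, floor and walls 3 mm thick: one bay of 68 x 80 mm about its centre. Origin: centre of its underside; z up. Its x axis is the short side, its y axis the long side.
- bench_timer: white digital timer lying loose among the things, 58 (x) x 62 (y) x 18 (z) mm: leave it where it is. Origin: centre of its underside; z up.
- flat_box: flat red cuvette box lying loose among the things, 40 (x) x 72 (y) x 21 (z) mm: leave it where it is. Origin: centre of its underside; z up.
Not all that is in view belongs to the job. What is shaped like the vial_b but red is not meant. Leave any brown or red look-alike of the vial_a alone.

How it is judged:
At the end, for the whole second after the job is handed in: Both bottles, both vials and the carton stand upright (0.1 rad) on the floors of their own bays, off the bay centre by at most 12.5 mm (bottles), 10.5 mm (vials), 11.5 mm (carton) along each tray axis, released and at rest; timer and flat box within 30 mm of where they were ((((x of bottle_white in the frame of bottle_tray between -0.0125 and 0.0125 m and y of bottle_white in the frame of bottle_tray between 0.024 and 0.049 m and z of bottle_white in the frame of bottle_tray below 0.008 m) and (x of bottle_brown in the frame of bottle_tray between -0.0125 and 0.0125 m and y of bottle_brown in the frame of bottle_tray between -0.049 and -0.024 m and z of bottle_brown in the frame of bottle_tray below 0.008 m)) or ((x of bottle_white in the frame of bottle_tray between -0.0125 and 0.0125 m and y of bottle_white in the frame of bottle_tray between -0.049 and -0.024 m and z of bottle_white in the frame of bottle_tray below 0.008 m) and (x of bottle_brown in the frame of bottle_tray between -0.0125 and 0.0125 m and y of bottle_brown in the frame of bottle_tray between 0.024 and 0.049 m and z of bottle_brown in the frame of bottle_tray below 0.008 m))) and (((x of vial_a in the frame of vial_tray between -0.0105 and 0.0105 m and y of vial_a in the frame of vial_tray between 0.0115 and 0.0325 m and z of vial_a in the frame of vial_tray below 0.008 m) and (x of vial_b in the frame of vial_tray between -0.0105 and 0.0105 m and y of vial_b in the frame of vial_tray between -0.0325 and -0.0115 m and z of vial_b in the frame of vial_tray below 0.008 m)) or ((x of vial_a in the frame of vial_tray between -0.0105 and 0.0105 m and y of vial_a in the frame of vial_tray between -0.0325 and -0.0115 m and z of vial_a in the frame of vial_tray below 0.008 m) and (x of vial_b in the frame of vial_tray between -0.0105 and 0.0105 m and y of vial_b in the frame of vial_tray between 0.0115 and 0.0325 m and z of vial_b in the frame of vial_tray below 0.008 m))) and x of carton in the frame of carton_tray between -0.0115 and 0.0115 m and y of carton in the frame of carton_tray between -0.0115 and 0.0115 m and z of carton in the frame of carton_tray below 0.008 m and angle between each of bottle_white, bottle_brown, vial_a, vial_b, carton's own z axis and vertical below 0.1 rad and linear speed of each of bottle_white, bottle_brown, vial_a, vial_b, carton below 0.02 m/s and contact force between each of bottle_white, bottle_brown, vial_a, vial_b, carton and the fingers below 0.05 N and distance of each of bench_timer, flat_box from where it was at the start of the episode below 0.03 m); the robot touches nothing.
It fails at once if a bottle, a vial or the carton is tipped over (more than 1 rad) (angle between any of bottle_white, bottle_brown, vial_a, vial_b, carton's own z axis and vertical above 1 rad).
It fails at once if the timer or the flat box is moved by more than 30 mm (distance of any of bench_timer, flat_box from where it was at the start of the episode above 0.03 m).
It also fails if it takes over 122 s, if anything falls off the work surface, if the arm or the gripper's body presses on something with over 40 N, if the wrist force passes 120 N, or if a joint passes its speed limit or range.

## Robot

A 7-joint arm with a two-finger parallel gripper is mounted at the origin on a cart in front of the work surface, level with it; the furniture and walls round the work are solid. World frame = base frame: x ahead of the robot, y to its left, z up, the work surface at z = 0. Lengths are in m, angles in rad, forces in N, time in s.
With the tool pointing down it reaches from about 0.4 to 0.75 m from the base axis. Payload 19.5 kg.
Tool frame: the origin (TCP) lies at the very end of the fingers, on their centre line; the grasp point (between the pads) lies 19 mm behind it (manip.pinch_z is the distance from the TCP to the grasp point, in m); y points along the fingers, x is the direction in which the jaws open and shut, and the axes are right-handed (so a half turn about y gives the same grasp; the last joint's range is limited). The gripper opens to 85 mm and grips with 20 to 120 N. Pads are 22 mm wide; open, the fingers measure 114 mm over their backs; the gripper's body (76 mm by 85 mm) begins 54 mm behind the grasp point. The pads swing forward as they close: fully open they stand 13 mm farther back than shut.
Start: joints at [-1.38, 0.707, -0.028, 1.485, 0.022, 0.951, -0.075], TCP at [0.133, 0.559, 0.231] pointing down, gripper open.
Joint ranges: [-2.71, 2.71], [-0.32, 2.16], [-1.57, 1.52], [0, 2.45], [-1.46, 4.6], [0, 2.02], [-2.83, 2.83]. Speed limits (rad/s): [1.89, 1.89, 2.57, 2.57, 3.01, 3.01, 3.01].

## Interface

Orientations are given as a rotation vector (axis times angle).
In Python, from plant import manip, optics, workorder, cut_out, spot_point gives the robot as it stands.
- The arm moves only by the tool play_rows, never from a script. Its argument "motion" is a list that holds one entry, the list of rows, each a list of 6 numbers: the shift along the world's x, y, z in mm, then the turn, a rotation vector about the world's x, y, z in rad. In form: [[[x, y, z, rx, ry, rz], ...]]. A call has 1 to 10 rows; each row is the pose to reach, as a shift and turn from the pose commanded when the call began; what a row does not reach only later rows make up. A row lasts 1/12 s, in which the tool goes at most 41.7 mm and 7.16 degrees, less where a joint would pass 70% of its speed; a pose out of reach is approached as far as the arm can. A call with a gripper value outside its range is refused whole. "claw" is the closure, from 0 (fully open) to 1 (shut), set as the call begins (left out, the last holds). The fingers move at their own pace and stop on an object; "squeeze" is the grip in N (left out, the last holds). Time passes only in rows, so rows that repeat a pose let the fingers close. It gives the time, the measured TCP pose, the force and the opening at its end, in the units of the state.
- manip.observe(): the state, without advancing time (a new reading comes with each control period).
- optics.snapshot(name): name is "scene" or "side" or "wrist"; returns a dict with "image" (420x560x3 uint8, red, green, blue), "fx", "fy", "cx", "cy" (pixels), "k1" (the pictures are not rectified: a ray, as slopes to the right and down, at radius r is drawn at 1 + k1 r^2 times it, then the intrinsics apply), "pose" (4x4, takes a point from camera to world coordinates). Camera axes: x right, y down, z forward; pixel columns grow to the right and rows downward; lengths in m; the calibration is good to about 2 mm. A picture is of the moment at which its call begins. There is no depth.
- workorder.hand_in(): hands the job in, once; it reports no verdict.
Trained networks look in the newest picture that a camera, given by its name, has taken for a name from the list of things; names that differ only in an ending like _2 or _b are one class to them, and where a whole thing is asked for, a point or a joint stands for the part that bears it (a point fixed in the world has none). Each returns a list of dicts, best first, with "confidence" (0 to 1); they miss things now and then, are a little off and sometimes report something else, mostly with a low value. They report only what shows in the picture. A call takes as long as a camera call. They do not tell look-alikes from the thing itself.
- cut_out(camera, target): "mask" (420x560 bool, what is visible of it).
- spot_point(camera, target): "position" ([x, y, z] in m, in world coordinates, good to about 4 mm: a listed point, or the origin of a listed thing).
The state is a dict: "time_s": time; "joint_pos": joint angles; "joint_vel": joint speeds; "effort": joint torques, N m; "position": TCP position; "tcp_rot": TCP orientation; "contact_force": force on the tool from outside, world axes, zero at the start; "wrist_torque": the same for the moment, N m; "grip_width": opening from 0.0 (shut) to 1.0 (fully open).
Only numpy, scipy, OpenCV 4.12 (cv2) and the standard library are available. Lean on these libraries where they do the work, as an engineer would, in place of code of your own. Each camera call takes 0.05 s, during which the arm holds its last target. There are 200 camera calls.

## Working session

There is one attempt and no reset: what is moved stays moved. The work goes in short steps, Python scripts to look and compute and a tool call to move; the robot and the scene stay as the last step left them, time stands still between calls to the robot, and variables do not carry over. Pictures are saved under pics/ and viewed, on a budget of 14 in all, crops included, one or two more only if the job needs it, and the job is handed in when it is done.

Besides the shell and the picture viewer there is one more tool, called after "Call:" in YAML: its name, and indented under it one key for each argument. play_rows: Moves the arm, as the interface text tells. Its arguments: {"type":"object","properties":{"motion":{"type":"array","items":{"type":"array","items":{"type":"array","items":{"type":"number"}}}},"claw":{"type":"number"},"squeeze":{"type":"number"}},"required":["motion"]}

```bash
mkdir -p pics; cat > h.py <<'E'
import numpy as np, cv2
from plant import manip, optics, workorder, cut_out, spot_point
def save(s,name): cv2.imwrite('pics/'+name+'.png',cv2.cvtColor(s['image'],cv2.COLOR_RGB2BGR))
def K(s): return np.array([[s['fx'],0,s['cx']],[0,s['fy'],s['cy']],[0,0,1.]])
def proj(s,p):
    c=np.linalg.inv(s['pose'])@np.append(p,1); x=c[:2]/c[2]; x=x*(1+s['k1']*(x@x)); return x[0]*s['fx']+s['cx'],x[1]*s['fy']+s['cy']
def onplane(s,uv,z):
    d=cv2.undistortPoints(np.array([[uv]],float),K(s),np.array([s['k1'],0,0,0.]))[0,0]
    r=s['pose'][:3,:3]@np.append(d,1); o=s['pose'][:3,3]; return o+r*(z-o[2])/r[2]
E
python3 - <<'E'
from h import *
np.set_printoptions(precision=3,suppress=True)
st=manip.observe(); print(st['time_s'],st['position'],st['tcp_rot'],st['grip_width'])
for c in ['scene','side']:
    s=optics.snapshot(c); save(s,c+'0'); print(c,s['pose'][:3,3],s['fx'])
    for n in 'bottle_white bottle_brown vial_a carton bottle_tray vial_tray carton_tray bench_timer flat_box'.split():
        for d in spot_point(c,n): print(n,np.array(d['position']),round(d['confidence'],2),np.round(proj(s,np.array(d['position']))))
E
```

```text
0.0 [0.133 0.559 0.231] [-1.311 -1.035  1.037] 1.0018210894015422
scene [-0.104 -0.47   0.691] 383.21691503155205
bottle_white [ 0.551 -0.002  0.002] 0.6 [279. 207.]
bottle_white [ 0.543 -0.104  0.004] 0.28 [309. 223.]
bottle_brown [ 0.438  0.056 -0.001] 0.7 [237. 221.]
vial_a [ 0.361 -0.215  0.001] 0.71 [308. 290.]
vial_a [ 0.541 -0.105  0.001] 0.65 [309. 224.]
vial_a [ 0.752 -0.016  0.003] 0.63 [322. 174.]
vial_a [ 0.459 -0.202  0.001] 0.63 [325. 260.]
vial_a [ 0.432 -0.146 -0.003] 0.5 [299. 257.]
vial_a [ 0.369 -0.114  0.006] 0.46 [273. 265.]
vial_a [0.421 0.337 0.006] 0.41 [160. 185.]
carton [ 0.443  0.145 -0.001] 0.84 [213. 208.]
bottle_tray [ 0.658 -0.121  0.002] 0.74 [336. 203.]
vial_tray [ 0.425 -0.345  0.002] 0.62 [374. 299.]
carton_tray [0.419 0.34  0.   ] 0.62 [160. 186.]
bench_timer [ 0.539 -0.203 -0.004] 0.87 [341. 242.]
flat_box [ 0.43  -0.049  0.002] 0.89 [266. 239.]
side [ 0.226 -0.714  1.036] 442.6746014670844
bottle_white [ 0.548 -0.003  0.001] 0.88 [262. 206.]
bottle_brown [ 0.432  0.055 -0.003] 0.61 [218. 205.]
vial_a [ 0.54  -0.105  0.001] 0.65 [274. 234.]
vial_a [ 0.457 -0.205 -0.002] 0.64 [261. 274.]
vial_a [ 0.363 -0.219  0.002] 0.48 [229. 290.]
vial_a [ 0.431 -0.149  0.001] 0.46 [244. 260.]
vial_a [ 0.362 -0.117  0.001] 0.43 [215. 259.]
vial_a [ 0.754 -0.022  0.001] 0.42 [327. 189.]
carton [0.441 0.148 0.001] 0.86 [210. 181.]
bottle_tray [ 0.654 -0.12  -0.001] 0.74 [312. 225.]
vial_tray [ 0.427 -0.343  0.   ] 0.89 [272. 323.]
carton_tray [ 0.421  0.33  -0.   ] 0.77 [186. 145.]
bench_timer [ 0.539 -0.203  0.001] 0.69 [288. 262.]
flat_box [ 0.434 -0.049 -0.003] 0.59 [231. 232.]
```

View pics/scene0.png

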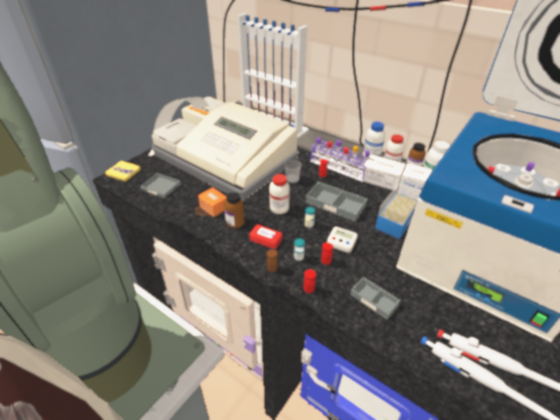

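View pics/side0.png

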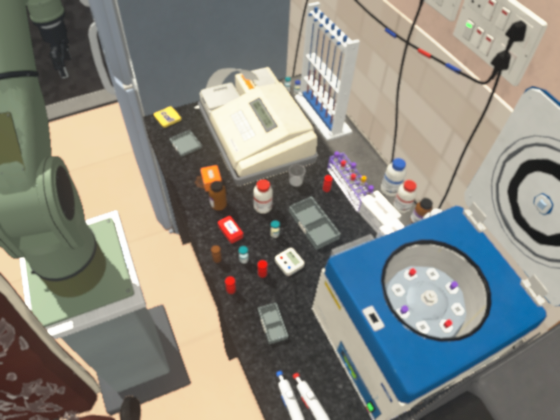

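Candidates: white bottle (279,195); brown bottle (235,210); teal-capped vials (309,217) and (299,249); the red vials (327,253), (310,281), (323,167) and the brown vial (272,260) are decoys. The carton is at (213,202). Next I'll fit the poses from masks and check one crop.

```bash
cat > fit.py <<'E'
from h import *
from scipy.optimize import minimize
def boxpts(dim,x,y,yaw,z0=0):
    a,b,c=dim; P=np.array([[i*a/2,j*b/2,k] for i in(-1,1) for j in(-1,1) for k in(z0,z0+c)])
    R=np.array([[np.cos(yaw),-np.sin(yaw)],[np.sin(yaw),np.cos(yaw)]]); P[:,:2]=P[:,:2]@R.T+[x,y]; return P
def cylpts(parts,x,y):
    t=np.linspace(0,2*np.pi,24,endpoint=False)
    return [np.array([[x+d/2*np.cos(a),y+d/2*np.sin(a),z] for z in(z0,z1) for a in t]) for d,z0,z1 in parts]
def render(s,groups,S=4):
    m=np.zeros((420*S//1,560*S//1),np.uint8)
    for P in groups:
        q=np.array([proj(s,p) for p in P]); q=cv2.convexHull(np.round((q+.5)*S*16).astype(np.int32))
        cv2.fillConvexPoly(m,q,1,shift=4)
    return cv2.resize(m.astype(np.float32),(560,420),interpolation=cv2.INTER_AREA)
def fit(views,mk,x0,yaws):
    def cost(v):
        c=0
        for s,m in views:
            r=render(s,mk(v)); c+=1-np.minimum(r,m).sum()/np.maximum(r,m).sum()
        return c/len(views)
    best=None
    for yw in yaws:
        v0=np.array([*x0,yw]) if yw is not None else np.array(x0)
        sim=np.vstack([v0]+[v0+e for e in np.diag([.008,.008,.3][:len(v0)])])
        r=minimize(cost,v0,method='Nelder-Mead',options=dict(initial_simplex=sim,maxfev=90))
        if best is None or r.fun<best.fun: best=r
    return best
def maskat(c,n,s,p):
    u,v=proj(s,p)
    best=None
    for d in cut_out(c,n):
        m=d['mask']; ys,xs=np.nonzero(m)
        if len(xs)==0: continue
        e=np.hypot(xs.mean()-u,ys.mean()-v)
        if e<15 and (best is None or e<best[0]): best=(e,m.astype(np.float32))
    return None if best is None else best[1]
E
cat > run1.py <<'E'
from fit import *
np.set_printoptions(precision=4,suppress=True)
from scipy.spatial.transform import Rotation as R
print(R.from_rotvec(manip.observe()['tcp_rot']).as_matrix())
V={c:optics.snapshot(c) for c in('scene','side')}
B=dict(bottle_tray=(.076,.149,.025,.656,-.12),vial_tray=(.047,.091,.018,.426,-.344),carton_tray=(.074,.086,.012,.42,.335),carton=(.05,.062,.04,.442,.146),bench_timer=(.058,.062,.018,.539,-.203),flat_box=(.04,.072,.021,.432,-.049))
def views(n,x,y,h):
    out=[]
    for c,s in V.items():
        m=maskat(c,n,s,np.array([x,y,h/2]))
        if m is not None: out.append((s,m))
    return out
for n,(a,b,h,x,y) in B.items():
    w=views(n,x,y,h)
    if w:
        r=fit(w,lambda v:[boxpts((a,b,h),*v)],(x,y),[0,.8,1.6,2.4]); print(n,len(w),r.x,round(r.fun,3))
C=dict(bottle_white=([(.052,0,.085),(.037,.085,.102)],.55,-.003),bottle_brown=([(.048,0,.075),(.035,.075,.09)],.435,.055),vial_a=([(.023,0,.044),(.025,.044,.053)],.541,-.105),vial_b=([(.023,0,.044),(.025,.044,.053)],.432,-.147))
for n,(p,x,y) in C.items():
    w=views(n,x,y,p[-1][2])
    if w:
        r=fit(w,lambda v:cylpts(p,*v),(x,y),[None]); print(n,len(w),r.x,round(r.fun,3))
cr=[cv2.resize(V['scene']['image'][160:310,190:390],(800,600),interpolation=cv2.INTER_CUBIC)]
cv2.imwrite('pics/crop1.png',cr[0][:,:,::-1])
E
python3 run1.py
```

```text
[[ 0.2307 -0.     -0.973 ]
 [ 0.973  -0.0001  0.2307]
 [-0.0001 -1.      0.    ]]
bottle_tray 2 [ 0.6573 -0.1182  0.0837] 0.04
vial_tray 2 [ 0.425  -0.3445  3.019 ] 0.055
carton_tray 2 [0.4218 0.3348 0.1657] 0.104
carton 2 [ 0.4451  0.1498 -0.2763] 0.309
bench_timer 2 [ 0.5376 -0.2048  3.401 ] 0.153
flat_box 2 [ 0.4315 -0.0461  0.1481] 0.079
bottle_white 2 [ 0.5506 -0.0014] 0.078
bottle_brown 1 [0.4344 0.058 ] 0.069
vial_a 2 [ 0.5409 -0.1046] 0.157
vial_b 2 [ 0.4307 -0.1449] 0.185
```

View pics/crop1.png

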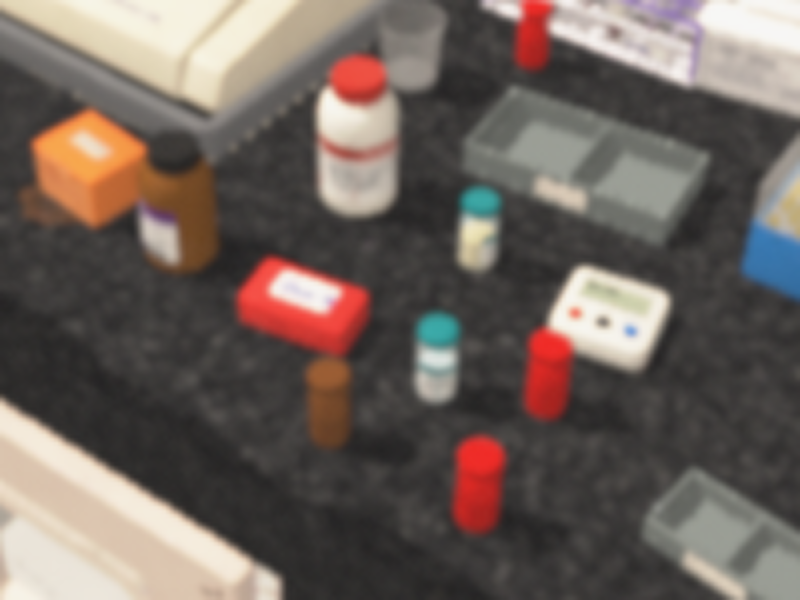

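Both vials (teal caps at crop (480,230) and (438,357)) are clearly distinct from the red and brown decoys, and the tray fits are good. Moving above the brown bottle.

Call:
play_rows:
  motion:
    - [[301,-501,0,0,0,-1.254],[301,-501,0,0,0,-1.254],[301,-501,0,0,0,-1.254],[301,-501,0,0,0,-1.254],[301,-501,0,0,0,-1.254],[301,-501,0,0,0,-1.254],[301,-501,0,0,0,-1.254],[301,-501,0,0,0,-1.254],[301,-501,0,0,0,-1.254],[301,-501,0,0,0,-1.254]]
  claw: 0
  squeeze: 30

```text
time_s: 2.93
position: [0.3478, 0.2006, 0.2315]
tcp_rot: [-1.569, -0.065, 0.064]
contact_force: [0.7, 0.6, 0.5]
grip_width: 1.005
```

Call:
play_rows:
  motion:
    - [[86,-143,0,0,0,0],[86,-143,0,0,0,0],[86,-143,0,0,0,0],[86,-143,0,0,0,0],[86,-143,0,0,0,0],[86,-143,0,0,0,0]]

```text
time_s: 3.43
position: [0.4339, 0.0571, 0.2312]
tcp_rot: [-1.57, -0.066, 0.065]
contact_force: [-0.3, 0.7, -0.8]
grip_width: 0.999
```

```bash
cat > run2.py <<'E'
from fit import *
import sys
np.set_printoptions(precision=4,suppress=True)
from scipy.spatial.transform import Rotation as R
st=manip.observe(); M=R.from_rotvec(st['tcp_rot']).as_matrix()
print(st['time_s'],st['position'],'jaw yaw',np.arctan2(M[1,0],M[0,0]),M[:,1],'grip',st['grip_width'],'j7',st['joint_pos'][6])
D=dict(bottle_tray=(.076,.149,.025),vial_tray=(.047,.091,.018),carton_tray=(.074,.086,.012),carton=(.05,.062,.04),bench_timer=(.058,.062,.018),flat_box=(.04,.072,.021))
vp=[(.023,0,.044),(.025,.044,.053)]
C=dict(bottle_white=[(.052,0,.085),(.037,.085,.102)],bottle_brown=[(.048,0,.075),(.035,.075,.09)],vial_a=vp,vial_b=vp)
cams=sys.argv[1].split(','); V={c:optics.snapshot(c) for c in cams}
if sys.argv[2]!='-': [save(V[c],sys.argv[2]+c) for c in cams]
for a in sys.argv[3:]:
    n,x,y=a.split(':'); x=float(x);y=float(y); h=D[n][2] if n in D else C[n][-1][2]; w=[]
    for c,s in V.items():
        for d in spot_point(c,n):
            p=np.array(d['position'])
            if np.hypot(*(p[:2]-[x,y]))<.04: print('  spot',n,c,p,round(d['confidence'],2)); 
        m=maskat(c,n,s,np.array([x,y,h/2]))
        if m is not None: w.append((s,m))
    if w:
        r=fit(w,(lambda v:[boxpts(D[n],*v)]) if n in D else (lambda v:cylpts(C[n],*v)),(x,y),[-.3,.5,1.3,2.1] if n in D else [None]); print(n,len(w),r.x,round(r.fun,3))
E
python3 run2.py wrist w1 bottle_brown:.434:.057 carton:.443:.147 flat_box:.431:-.046
```

```text
3.4333 [0.4339 0.0571 0.2312] jaw yaw 0.08347536986862103 [ 0.0002 -0.0004 -1.    ] grip 0.9992676666446358 j7 0.08510688573259119
  spot bottle_brown wrist [0.434  0.0539 0.0006] 0.79
bottle_brown 1 [0.4324 0.0619] 0.1
  spot carton wrist [ 0.4409  0.1445 -0.0018] 0.91
carton 1 [0.4426 0.1447 2.992 ] 0.029
  spot flat_box wrist [ 0.4281 -0.0458  0.0006] 0.77
flat_box 1 [ 0.4305 -0.0441  0.1585] 0.051
```

View pics/w1wrist.png

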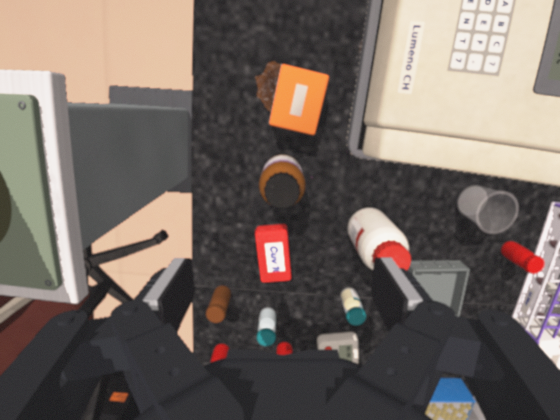

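The wrist view shows the carton at (300,100), the brown bottle at (282,183) and the red flat box at (273,252), all consistent with the fits. Grasping the brown bottle.

Call:
play_rows:
  motion:
    - [[0,0,-40,0,0,0],[0,0,-80,0,0,0],[0,0,-120,0,0,0],[0,0,-150,0,0,0],[0,0,-175,0,0,0],[0,0,-190,0,0,0],[0,0,-196,0,0,0],[0,0,-196,0,0,0]]

```text
time_s: 4.45
position: [0.4328, 0.0595, 0.0345]
tcp_rot: [-1.57, -0.068, 0.071]
contact_force: [0.4, -0.7, 0.3]
grip_width: 0.998
```

Call:
play_rows:
  motion:
    - [[0,0,0,0,0,0],[0,0,0,0,0,0],[0,0,0,0,0,0],[0,0,0,0,0,0],[0,0,0,0,0,0],[0,0,0,0,0,0],[0,0,0,0,0,0],[0,0,0,0,0,0],[0,0,0,0,0,0],[0,0,0,0,0,0]]
  claw: 1
  squeeze: 30

```text
time_s: 5.28
position: [0.4337, 0.0595, 0.0362]
tcp_rot: [-1.569, -0.07, 0.068]
contact_force: [-0.1, 1.6, 12.0]
grip_width: 0.553
```

Call:
play_rows:
  motion:
    - [[0,0,10,0,0,0],[0,0,30,0,0,0],[0,0,60,0,0,0],[0,0,90,0,0,0],[0,0,115,0,0,0],[0,0,130,0,0,0],[0,0,130,0,0,0]]

```text
time_s: 5.87
position: [0.4341, 0.0596, 0.1683]
tcp_rot: [-1.569, -0.073, 0.066]
contact_force: [-0.2, -0.7, -1.4]
grip_width: 0.553
```

```bash
python3 run2.py wrist w2 bottle_brown:.434:.057
```

```text
5.8667 [0.4341 0.0596 0.1683] jaw yaw 0.08821534638688672 [ 0.0045  0.001  -1.    ] grip 0.5526454797465924 j7 0.13725284058100554
  spot bottle_brown wrist [0.4322 0.0585 0.1334] 0.87
```

View pics/w2wrist.png

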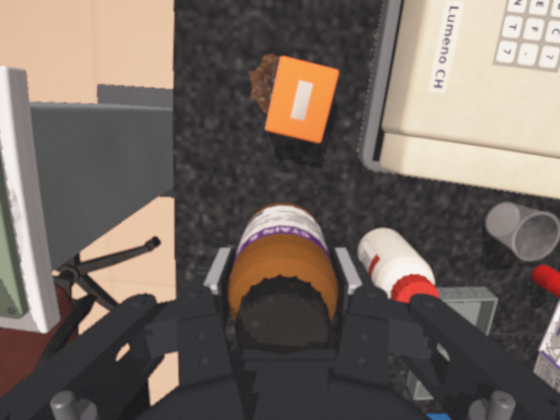

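Call:
play_rows:
  motion:
    - [[28,-27,0,0,0,0],[56,-53,0,0,0,0],[84,-80,0,0,0,0],[112,-106,0,0,0,0],[140,-133,0,0,0,0],[168,-160,0,0,0,0],[196,-186,0,0,0,0],[215,-204,0,0,0,0],[226,-214,0,0,0,0],[226,-214,0,0,0,0]]

```text
time_s: 6.85
position: [0.6597, -0.1574, 0.1628]
tcp_rot: [-1.57, -0.065, 0.069]
contact_force: [-0.1, -0.7, -2.0]
grip_width: 0.554
```

```bash
python3 run2.py scene,side,wrist w3 bottle_tray:.657:-.118; python3 - <<'E'
from h import *
for c in ('scene','side','wrist'): 
    optics.snapshot(c)
    print([(np.round(d['position'],4),round(d['confidence'],2)) for d in spot_point(c,'bottle_brown')])
E
```

```text
6.85 [ 0.6597 -0.1574  0.1628] jaw yaw 0.08549959113079728 [-0.0022 -0.0004 -1.    ] grip 0.5537588029132382 j7 0.3844073075573185
  spot bottle_tray scene [ 0.6578 -0.1199  0.0027] 0.74
  spot bottle_tray side [ 0.6537 -0.1216 -0.0003] 0.8
  spot bottle_tray wrist [ 0.6508 -0.1207 -0.006 ] 0.86
bottle_tray 2 [ 0.6569 -0.1184  0.0765] 0.049
[(array([ 0.659 , -0.1571,  0.1303]), 0.76)]
[(array([ 0.6608, -0.1571,  0.1305]), 0.94), (array([ 0.4339, -0.1482, -0.0014]), 0.56)]
[(array([ 0.661 , -0.1574,  0.1284]), 0.57)]
```

View pics/w3wrist.png

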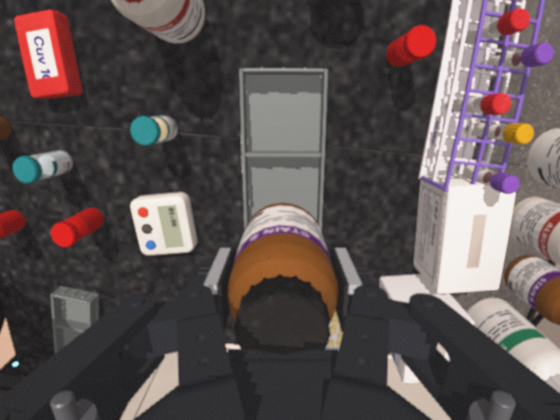

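Call:
play_rows:
  motion:
    - [[0,2,-30,0,0,0],[0,2,-60,0,0,0],[0,2,-85,0,0,0],[0,2,-100,0,0,0],[0,2,-110,0,0,0],[0,2,-115,0,0,0],[0,2,-115,0,0,0],[0,2,-115,0,0,0]]

```text
time_s: 8.27
position: [0.6597, -0.1529, 0.0512]
tcp_rot: [-1.57, -0.07, 0.068]
contact_force: [0.1, -0.5, 0.1]
grip_width: 0.554
```

Call:
play_rows:
  motion:
    - [[0,-2,-4,0,0,0],[0,-2,-8,0,0,0],[0,-2,-11,0,0,0],[0,-2,-12,0,0,0],[0,-2,-12,0,0,0]]

```text
time_s: 8.68
position: [0.6594, -0.1549, 0.0391]
tcp_rot: [-1.57, -0.069, 0.069]
contact_force: [-3.9, 0.9, 12.1]
grip_width: 0.554
```

Call:
play_rows:
  motion:
    - [[0,0,0,0,0,0],[0,0,0,0,0,0],[0,0,0,0,0,0],[0,0,0,0,0,0],[0,0,0,0,0,0],[0,0,0,0,0,0]]
  claw: 0.25

```text
time_s: 9.18
position: [0.6592, -0.1547, 0.0382]
tcp_rot: [-1.57, -0.069, 0.069]
contact_force: [0.6, -0.9, 0.3]
grip_width: 0.751
```

Call:
play_rows:
  motion:
    - [[0,0,10,0,0,0],[0,0,30,0,0,0],[0,0,60,0,0,0],[0,0,100,0,0,0],[-20,20,135,0,0,0],[-50,50,135,0,0,0],[-80,80,135,0,0,0],[-109,110,135,0,0,0],[-109,140,135,0,0,0],[-109,153,135,0,0,0]]

```text
time_s: 10.02
position: [0.549, 0.0026, 0.1745]
tcp_rot: [-1.567, -0.072, 0.071]
contact_force: [0.6, 0.8, -0.5]
grip_width: 0.75
```

Call:
play_rows:
  motion:
    - [[0,0,0,0,0,0],[0,0,0,0,0,0],[0,0,0,0,0,0]]
  claw: 0

```text
time_s: 10.27
position: [0.5504, -0.0026, 0.1737]
tcp_rot: [-1.57, -0.069, 0.068]
contact_force: [-1.2, -0.2, 0.6]
grip_width: 1.001
```

```bash
python3 run2.py scene,side,wrist w4 bottle_brown:.66:-.155 bottle_white:.55:-.002
```

```text
10.2667 [ 0.5504 -0.0026  0.1737] jaw yaw 0.0870742654568262 [ 0.0004 -0.0005 -1.    ] grip 1.0013244598438231 j7 0.21439779563691333
  spot bottle_brown scene [ 0.6644 -0.157   0.0007] 0.6
  spot bottle_brown side [ 0.6602 -0.1594  0.0021] 0.7
  spot bottle_brown wrist [ 0.6584 -0.1583  0.0041] 0.94
bottle_brown 3 [ 0.6613 -0.1558] 0.248
  spot bottle_white scene [ 0.5485 -0.0014  0.0021] 0.93
  spot bottle_white side [ 0.548  -0.0025  0.0016] 0.61
  spot bottle_white wrist [ 0.5481 -0.002  -0.0026] 0.85
bottle_white 3 [ 0.5496 -0.    ] 0.115
```

View pics/w4wrist.png

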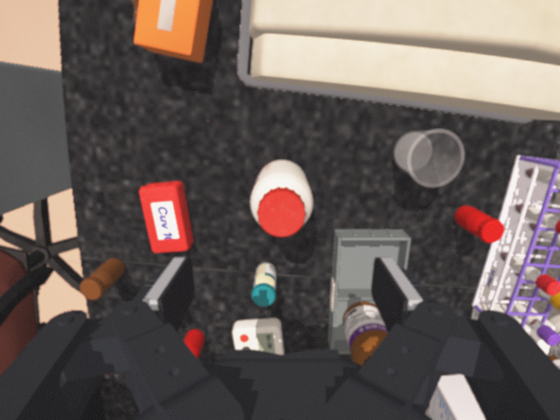

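Brown stands in its bay at (365,330). White is centred below the gripper at (282,195), with clear sides.

Call:
play_rows:
  motion:
    - [[-1,1,-30,0,0,0],[-1,1,-60,0,0,0],[-1,1,-90,0,0,0],[-1,1,-112,0,0,0],[-1,1,-125,0,0,0],[-1,1,-128,0,0,0],[-1,1,-128,0,0,0]]

```text
time_s: 11.6
position: [0.5489, -0.0008, 0.0448]
tcp_rot: [-1.57, -0.068, 0.07]
contact_force: [-0.3, 0.4, -0.5]
grip_width: 0.999
```

Call:
play_rows:
  motion:
    - [[0,0,0,0,0,0],[0,0,0,0,0,0],[0,0,0,0,0,0],[0,0,0,0,0,0],[0,0,0,0,0,0],[0,0,0,0,0,0],[0,0,0,0,0,0],[0,0,0,0,0,0],[0,0,0,0,0,0],[0,0,0,0,0,0]]
  claw: 1
  squeeze: 30

```text
time_s: 12.43
position: [0.5497, -0.0007, 0.0463]
tcp_rot: [-1.57, -0.07, 0.068]
contact_force: [-2.2, -0.2, 9.0]
grip_width: 0.601
```

Call:
play_rows:
  motion:
    - [[0,0,10,0,0,0],[0,0,30,0,0,0],[0,0,60,0,0,0],[0,0,80,0,0,0],[25,-20,80,0,0,0],[50,-40,80,0,0,0],[75,-60,80,0,0,0],[95,-75,80,0,0,0],[105,-81,80,0,0,0],[105,-81,80,0,0,0]]

```text
time_s: 13.27
position: [0.6553, -0.0837, 0.1257]
tcp_rot: [-1.571, -0.068, 0.067]
contact_force: [-0.7, 0.3, -2.8]
grip_width: 0.6
```

```bash
cat > spots.py <<'E'
from h import *
import sys
st=manip.observe(); print(st['time_s'],np.round(st['position'],4),st['grip_width'])
for c in ('scene','side','wrist'):
    optics.snapshot(c)
    for n in sys.argv[1:]: print(c,n,[(np.round(d['position'],4).tolist(),round(d['confidence'],2)) for d in spot_point(c,n)])
E
python3 spots.py bottle_white
```

```text
13.2667 [ 0.6553 -0.0837  0.1257] 0.5996336857459181
scene bottle_white [([0.6545, -0.0845, 0.082], 0.58)]
side bottle_white [([0.6533, -0.0838, 0.0794], 0.71)]
wrist bottle_white [([0.6543, -0.0845, 0.0776], 0.77)]
```

Call:
play_rows:
  motion:
    - [[0,1,-25,0,0,0],[0,1,-45,0,0,0],[0,1,-58,0,0,0],[0,1,-66,0,0,0],[0,1,-71,0,0,0],[0,1,-74,0,0,0],[0,1,-76,0,0,0],[0,1,-77,0,0,0],[0,1,-77,0,0,0]]

```text
time_s: 14.32
position: [0.6545, -0.0808, 0.0494]
tcp_rot: [-1.57, -0.07, 0.068]
contact_force: [-3.2, -0.0, 5.1]
grip_width: 0.607
```

Call:
play_rows:
  motion:
    - [[0,0,0,0,0,0],[0,0,0,0,0,0],[0,0,0,0,0,0],[0,0,0,0,0,0],[0,0,0,0,0,0],[0,0,0,0,0,0]]
  claw: 0.2

```text
time_s: 14.82
position: [0.6543, -0.0807, 0.0483]
tcp_rot: [-1.57, -0.069, 0.069]
contact_force: [0.4, 0.7, -0.4]
grip_width: 0.8
```

Call:
play_rows:
  motion:
    - [[0,0,10,0,0,0],[0,0,30,0,0,0],[0,0,60,0,0,0],[0,0,90,0,0,0],[-25,-5,100,0,0,0],[-55,-12,100,0,0,0],[-85,-20,100,0,0,0],[-110,-22,100,0,0,0],[-114,-22,100,0,0,0],[-114,-22,100,0,0,0]]

```text
time_s: 15.65
position: [0.5397, -0.103, 0.1494]
tcp_rot: [-1.57, -0.069, 0.068]
contact_force: [0.5, 0.1, -0.4]
grip_width: 0.797
```

```bash
python3 run2.py scene,side,wrist w5 bottle_brown:.66:-.155 bottle_white:.654:-.082 vial_a:.541:-.105 vial_b:.431:-.146
```

```text
15.65 [ 0.5397 -0.103   0.1494] jaw yaw 0.08720238588258679 [ 0.0006  0.     -1.    ] grip 0.7973744395989784 j7 0.3807906642215882
  spot bottle_brown side [ 0.66   -0.1594  0.0023] 0.78
  spot bottle_brown wrist [ 0.6582 -0.1566  0.0073] 0.61
bottle_brown 3 [ 0.6634 -0.1549] 0.195
  spot bottle_white scene [ 0.655 -0.082  0.004] 0.95
  spot bottle_white side [ 0.6524 -0.0833  0.0041] 0.6
  spot bottle_white wrist [ 0.6524 -0.0834  0.0042] 0.91
bottle_white 3 [ 0.6554 -0.0818] 0.095
  spot vial_a scene [ 0.5414 -0.1047  0.0002] 0.49
  spot vial_a side [ 0.54   -0.1043  0.0008] 0.54
  spot vial_a wrist [ 0.5419 -0.1029 -0.0002] 0.94
vial_a 3 [ 0.5402 -0.1043] 0.15
  spot vial_b scene [ 0.4325 -0.1482 -0.0014] 0.54
  spot vial_b side [ 0.4303 -0.1475 -0.0009] 0.49
  spot vial_b wrist [ 0.4315 -0.1429  0.0031] 0.69
vial_b 3 [ 0.4304 -0.1449] 0.11
```

View pics/w5wrist.png

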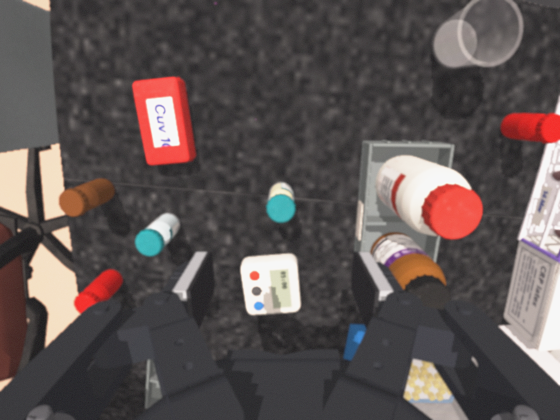

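Both bottles stand in their bays (430,195)/(410,265). Vial A with teal cap is at (281,200), with room around it.

Call:
play_rows:
  motion:
    - [[1,-1,-30,0,0,0],[1,-1,-60,0,0,0],[1,-1,-90,0,0,0],[1,-1,-112,0,0,0],[1,-1,-125,0,0,0],[1,-1,-130,0,0,0],[1,-1,-130,0,0,0]]
  claw: 0.4

```text
time_s: 17.58
position: [0.5408, -0.1037, 0.0175]
tcp_rot: [-1.569, -0.068, 0.07]
contact_force: [0.4, -0.1, 0.1]
grip_width: 0.597
```

Call:
play_rows:
  motion:
    - [[0,0,0,0,0,0],[0,0,0,0,0,0],[0,0,0,0,0,0],[0,0,0,0,0,0],[0,0,0,0,0,0],[0,0,0,0,0,0],[0,0,0,0,0,0],[0,0,0,0,0,0],[0,0,0,0,0,0],[0,0,0,0,0,0]]
  claw: 1
  squeeze: 20

```text
time_s: 18.42
position: [0.5417, -0.1038, 0.0191]
tcp_rot: [-1.57, -0.07, 0.068]
contact_force: [-0.5, -0.1, 9.7]
grip_width: 0.275
```

Call:
play_rows:
  motion:
    - [[0,0,10,0,0,0],[0,0,30,0,0,0],[0,0,60,0,0,0],[0,0,95,0,0,0],[0,0,120,0,0,0],[0,0,120,0,0,0]]

```text
time_s: 18.92
position: [0.5429, -0.1041, 0.1437]
tcp_rot: [-1.571, -0.074, 0.064]
contact_force: [0.9, 0.0, 0.7]
grip_width: 0.277
```

```bash
python3 spots.py vial_a; python3 -c "
from h import *
save(optics.snapshot('wrist'),'w6')"
```

```text
18.9167 [ 0.5429 -0.1041  0.1437] 0.27726029801521246
scene vial_a [([0.4611, -0.2031, -0.0001], 0.73), ([0.3663, -0.2186, 0.001], 0.59), ([0.4342, -0.1471, -0.0025], 0.52), ([0.3635, -0.1189, 0.0055], 0.48), ([0.5425, -0.1051, 0.1261], 0.42), ([0.7548, -0.0184, 0.0009], 0.38)]
side vial_a [([0.3611, -0.1174, 0.0031], 0.65), ([0.363, -0.2159, 0.0014], 0.65), ([0.7539, -0.02, 0.0036], 0.63), ([0.4578, -0.2051, -0.0028], 0.55), ([0.4304, -0.1491, 0.0031], 0.49), ([0.5413, -0.1041, 0.1173], 0.43)]
wrist vial_a [([0.5406, -0.1071, 0.1199], 0.92), ([0.3701, -0.1145, 0.0037], 0.87), ([0.3639, -0.219, -0.0025], 0.81), ([0.7519, -0.0188, 0.0021], 0.76), ([0.4581, -0.2039, 0.0012], 0.74), ([0.4326, -0.1442, -0.0011], 0.72)]
```

View pics/w6.png

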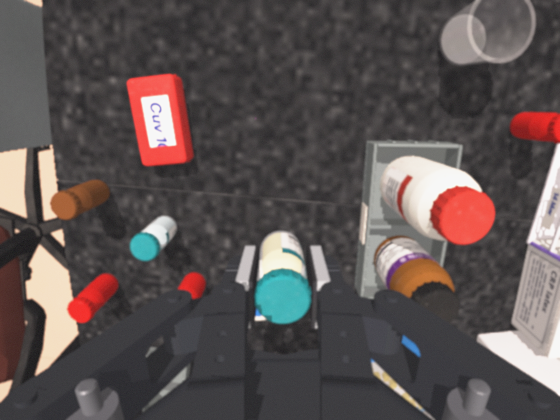

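```bash
python3 -c "
from h import *
import cv2
s=optics.snapshot('scene');t=optics.snapshot('side')
for uv in [(402,266),(415,180)]: print(onplane(s,uv,0))
for uv in [(315,308)]: print(onplane(t,uv,0))
a=cv2.resize(s['image'][180:360,300:480],(560,560)); b=cv2.resize(t['image'][200:380,200:380],(560,560)); cv2.imwrite('pics/c7.png',cv2.resize(np.hstack([a,b])[:,:,::-1],(800,400)))
"
```

```text
[ 5.50574473e-01 -3.56996311e-01 -1.11022302e-16]
[ 0.89705365 -0.25754395  0.        ]
[ 0.54219737 -0.35006127  0.        ]
```

View pics/c7.png

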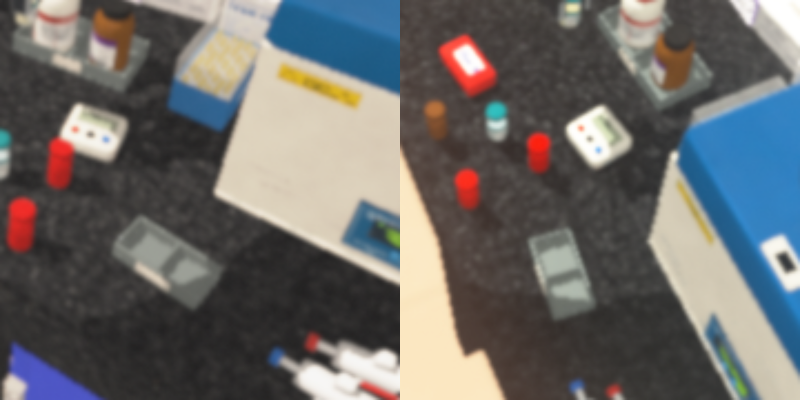

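The centrifuge corner is at about (0.547,-0.353), so the vial tray has around 0.1 m of clearance. Going there with x leading.

Call:
play_rows:
  motion:
    - [[-30,-20,0,0,0,0],[-60,-45,0,0,0,0],[-85,-75,0,0,0,0],[-105,-110,0,0,0,0],[-117,-148,0,0,0,0],[-120,-187,0,0,0,0],[-120,-222,0,0,0,0],[-120,-250,0,0,0,0],[-120,-261,0,0,0,0],[-120,-261,0,0,0,0]]

```text
time_s: 20.2
position: [0.4202, -0.3674, 0.1377]
tcp_rot: [-1.571, -0.066, 0.067]
contact_force: [-0.3, -0.8, -0.0]
grip_width: 0.284
```

Call:
play_rows:
  motion:
    - [[0,0,-30,0,0,0],[0,0,-50,0,0,0],[0,0,-60,0,0,0],[0,0,-60,0,0,0],[0,0,-60,0,0,0]]

```text
time_s: 20.62
position: [0.4214, -0.3643, 0.0786]
tcp_rot: [-1.569, -0.069, 0.07]
contact_force: [0.3, 0.2, 0.4]
grip_width: 0.277
```

```bash
python3 run2.py scene,side,wrist w8 vial_tray:.425:-.3445; python3 spots.py vial_a | sed 's/ vial_a//'
```

```text
20.6167 [ 0.4214 -0.3643  0.0786] jaw yaw 0.08843291907746616 [-0.0004  0.0003 -1.    ] grip 0.27684679721649197 j7 0.8151958933628899
  spot vial_tray scene [ 0.4241 -0.3411  0.0018] 0.78
  spot vial_tray side [ 0.429  -0.3413  0.0001] 0.58
  spot vial_tray wrist [ 0.4287 -0.3482  0.0026] 0.95
vial_tray 3 [ 0.424  -0.3434 -0.1226] 0.255
21.0667 [ 0.4213 -0.3647  0.0785] 0.2798490530767298
scene [([0.4302, -0.1482, -0.0035], 0.63), ([0.3656, -0.1169, 0.0086], 0.55), ([0.3629, -0.2157, -0.0008], 0.55), ([0.4605, -0.2018, 0.0024], 0.53), ([0.7533, -0.0167, 0.0017], 0.42), ([0.4231, -0.3636, 0.0595], 0.38)]
side [([0.7552, -0.0209, 0.0063], 0.66), ([0.4186, -0.3672, 0.0582], 0.6), ([0.3632, -0.1182, -0.0017], 0.59), ([0.3629, -0.2198, 0.0006], 0.5)]
wrist [([0.4199, -0.3659, 0.0574], 0.79)]
```

View pics/w8wrist.png

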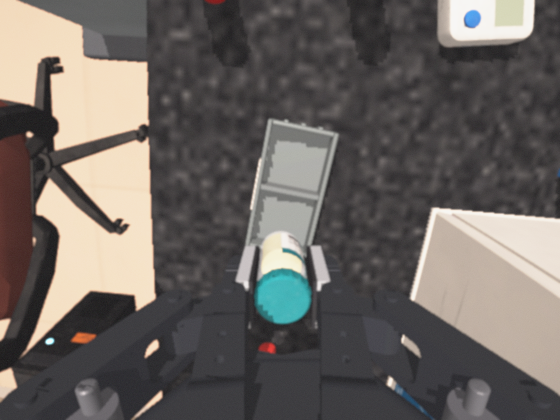

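Call:
play_rows:
  motion:
    - [[1,-1,-25,0,0,0],[1,-1,-40,0,0,0],[1,-1,-48,0,0,0],[1,-1,-52,0,0,0],[1,-1,-54,0,0,0],[1,-1,-55,0,0,0],[1,-1,-56,0,0,0],[1,-1,-56,0,0,0]]

```text
time_s: 22.03
position: [0.4224, -0.3658, 0.0227]
tcp_rot: [-1.57, -0.069, 0.069]
contact_force: [-0.3, 0.7, -0.2]
grip_width: 0.278
```

Call:
play_rows:
  motion:
    - [[0,0,0,0,0,0],[0,0,0,0,0,0],[0,0,0,0,0,0],[0,0,0,0,0,0],[0,0,0,0,0,0],[0,0,0,0,0,0]]
  claw: 0.45

```text
time_s: 22.53
position: [0.4222, -0.3657, 0.0223]
tcp_rot: [-1.57, -0.069, 0.069]
contact_force: [-0.1, 0.2, -0.2]
grip_width: 0.548
```

Call:
play_rows:
  motion:
    - [[0,0,10,0,0,0],[0,0,30,0,0,0],[0,0,60,0,0,0],[0,0,95,0,0,0],[0,30,120,0,0,0],[0,70,128,0,0,0],[0,110,128,0,0,0],[2,150,128,0,0,0],[6,185,128,0,0,0],[9,210,128,0,0,0]]

```text
time_s: 23.37
position: [0.4312, -0.1526, 0.1511]
tcp_rot: [-1.569, -0.071, 0.07]
contact_force: [0.6, 0.4, 0.4]
grip_width: 0.55
```

Call:
play_rows:
  motion:
    - [[0,10,0,0,0,0],[0,10,0,0,0,0],[0,10,0,0,0,0]]
  claw: 0.4

```text
time_s: 23.62
position: [0.4313, -0.1461, 0.1507]
tcp_rot: [-1.57, -0.07, 0.069]
contact_force: [-0.4, -0.0, 0.2]
grip_width: 0.6
```

```bash
python3 run2.py scene,side,wrist w9 vial_a:.4223:-.366 vial_b:.431:-.146
```

```text
23.6167 [ 0.4313 -0.1461  0.1507] jaw yaw 0.0882882184377963 [ 0.0004 -0.0005 -1.    ] grip 0.599735281211387 j7 0.5071632068118437
  spot vial_a scene [ 0.4268 -0.3648  0.0013] 0.63
  spot vial_a side [ 0.4195 -0.3673  0.0057] 0.54
vial_a 2 [ 0.4232 -0.3662] 0.135
  spot vial_b scene [ 0.4329 -0.1482 -0.0036] 0.73
  spot vial_b wrist [ 0.4301 -0.1436  0.002 ] 0.58
vial_b 3 [ 0.43  -0.145] 0.153
```

View pics/w9wrist.png

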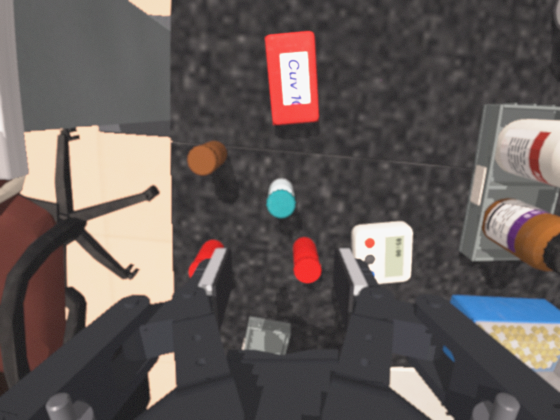

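Vial A stands in its bay. Vial B (teal cap) is at (282,197); the red vial at (306,258) and the brown one at (207,157) are clear of the jaw lanes.

Call:
play_rows:
  motion:
    - [[-1,0,-30,0,0,0],[-1,0,-60,0,0,0],[-1,0,-90,0,0,0],[-1,0,-112,0,0,0],[-1,0,-125,0,0,0],[-1,0,-131,0,0,0],[-1,0,-131,0,0,0]]

```text
time_s: 24.95
position: [0.4298, -0.1456, 0.0185]
tcp_rot: [-1.569, -0.068, 0.07]
contact_force: [-0.9, -0.6, 0.7]
grip_width: 0.601
```

Call:
play_rows:
  motion:
    - [[0,0,0,0,0,0],[0,0,0,0,0,0],[0,0,0,0,0,0],[0,0,0,0,0,0],[0,0,0,0,0,0],[0,0,0,0,0,0],[0,0,0,0,0,0],[0,0,0,0,0,0],[0,0,0,0,0,0],[0,0,0,0,0,0]]
  claw: 1
  squeeze: 20

```text
time_s: 25.78
position: [0.4306, -0.1458, 0.02]
tcp_rot: [-1.57, -0.07, 0.068]
contact_force: [-0.3, 0.6, 10.6]
grip_width: 0.278
```

Call:
play_rows:
  motion:
    - [[0,0,10,0,0,0],[0,0,30,0,0,0],[0,0,60,0,0,0],[0,0,95,0,0,0],[0,-20,118,0,0,0],[0,-55,118,0,0,0],[-2,-95,118,0,0,0],[-2,-135,118,0,0,0],[-2,-165,118,0,0,0],[-2,-177,118,0,0,0]]

```text
time_s: 26.62
position: [0.4269, -0.3272, 0.1383]
tcp_rot: [-1.572, -0.066, 0.066]
contact_force: [-0.4, -0.4, -1.0]
grip_width: 0.279
```

Call:
play_rows:
  motion:
    - [[0,0,-20,0,0,0],[0,0,-38,0,0,0],[0,0,-45,0,0,0],[0,0,-45,0,0,0]]

```text
time_s: 26.95
position: [0.4277, -0.3223, 0.0918]
tcp_rot: [-1.569, -0.068, 0.07]
contact_force: [-0.1, 0.2, -0.2]
grip_width: 0.275
```

```bash
python3 spots.py vial_b | sed 's/ vial_b//'
```

```text
26.95 [ 0.4277 -0.3223  0.0918] 0.2750816824163113
scene [([0.3635, -0.2175, -0.0019], 0.73), ([0.4247, -0.3659, 0.0039], 0.66), ([0.4612, -0.1991, 0.0008], 0.62), ([0.3661, -0.1174, 0.007], 0.62), ([0.4314, -0.324, 0.0708], 0.38), ([0.753, -0.0177, 0.0029], 0.38)]
side [([0.3594, -0.1183, 0.0022], 0.7), ([0.3628, -0.2188, 0.0021], 0.67), ([0.7561, -0.02, 0.0029], 0.61), ([0.4196, -0.366, 0.0007], 0.59), ([0.4291, -0.326, 0.0744], 0.42)]
wrist [([0.3673, -0.2178, -0.0008], 0.95), ([0.4295, -0.3238, 0.0715], 0.88), ([0.4635, -0.2048, 0.0022], 0.86)]
```

Call:
play_rows:
  motion:
    - [[-1,0,-25,0,0,0],[-1,0,-45,0,0,0],[-1,0,-57,0,0,0],[-1,0,-63,0,0,0],[-1,0,-66,0,0,0],[-1,0,-68,0,0,0],[-1,0,-69,0,0,0],[-1,0,-69,0,0,0]]

```text
time_s: 27.92
position: [0.4274, -0.3229, 0.0238]
tcp_rot: [-1.57, -0.069, 0.069]
contact_force: [0.7, 0.4, 0.2]
grip_width: 0.28
```

Call:
play_rows:
  motion:
    - [[0,0,0,0,0,0],[0,0,0,0,0,0],[0,0,0,0,0,0],[0,0,0,0,0,0],[0,0,0,0,0,0],[0,0,0,0,0,0]]
  claw: 0.45

```text
time_s: 28.42
position: [0.4272, -0.3227, 0.0233]
tcp_rot: [-1.57, -0.069, 0.069]
contact_force: [-0.4, 0.5, -1.1]
grip_width: 0.547
```

Call:
play_rows:
  motion:
    - [[0,0,10,0,0,0],[0,0,30,0,0,0],[0,0,60,0,0,0],[0,0,95,0,0,0],[0,30,120,0,0,-0.05],[0,70,128,0,0,-0.1],[0,110,128,0,0,-0.15],[2,150,128,0,0,-0.2],[6,190,128,0,0,-0.237],[9,230,128,0,0,-0.237]]

```text
time_s: 29.25
position: [0.4361, -0.0909, 0.1521]
tcp_rot: [-1.567, 0.119, -0.12]
contact_force: [1.2, 0.5, 0.3]
grip_width: 0.551
```

Call:
play_rows:
  motion:
    - [[1,40,0,0,0,0],[2,80,0,0,0,0],[3,120,0,0,0,0],[4,160,0,0,0,0],[5,195,0,0,0,0],[6,220,0,0,0,0],[6,235,0,0,0,0],[6,237,0,0,0,0],[6,237,0,0,0,0]]
  claw: 0

```text
time_s: 30.0
position: [0.4421, 0.1449, 0.1517]
tcp_rot: [-1.567, 0.116, -0.116]
contact_force: [0.3, -0.2, 0.5]
grip_width: 0.997
```

```bash
python3 run2.py scene,side,wrist w10 vial_a:.4223:-.366 vial_b:.428:-.323 carton:.4426:.1447
```

```text
30.0 [0.4421 0.1449 0.1517] jaw yaw -0.14750999143280616 [ 0.0002  0.0004 -1.    ] grip 0.9965827685456206 j7 -0.13541874629085812
  spot vial_a scene [ 0.4224 -0.366   0.0022] 0.78
  spot vial_a side [ 0.4188 -0.3649  0.0039] 0.7
vial_a 2 [ 0.422  -0.3671] 0.125
  spot vial_b scene [ 0.4277 -0.3217 -0.    ] 0.74
  spot vial_b side [ 0.4282 -0.3251  0.0029] 0.53
vial_b 2 [ 0.4288 -0.3219] 0.193
  spot carton scene [ 0.4398  0.1483 -0.0001] 0.6
  spot carton side [0.4428 0.145  0.001 ] 0.58
  spot carton wrist [ 0.4385  0.143  -0.0019] 0.6
carton 3 [ 0.4435  0.1458 -0.1181] 0.071
```

View pics/w10wrist.png

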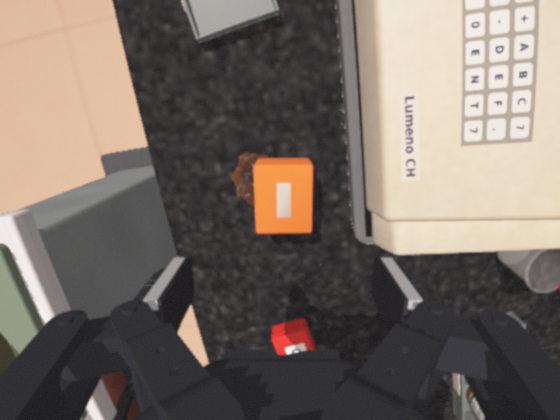

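```bash
python3 -c "
from h import *
s=optics.snapshot('wrist')
for uv in [(340,20),(351,150),(357,235),(385,245),(385,150)]: print(uv,[np.round(onplane(s,uv,z)[:2],3) for z in (0,.04,.08)])
"
```

```text
(340, 20) [array([0.514, 0.288]), array([0.505, 0.278]), array([0.497, 0.269])]
(351, 150) [array([0.512, 0.174]), array([0.504, 0.18 ]), array([0.496, 0.186])]
(357, 235) [array([0.511, 0.086]), array([0.503, 0.104]), array([0.495, 0.122])]
(385, 245) [array([0.54 , 0.071]), array([0.528, 0.091]), array([0.516, 0.111])]
(385, 150) [array([0.545, 0.17 ]), array([0.532, 0.176]), array([0.52 , 0.183])]
```

With a 64 mm opening, the outer finger reaches x≈0.49, against the instrument edge at x≈0.505-0.512.

Call:
play_rows:
  motion:
    - [[0,0,-30,0,0,0.01],[0,0,-60,0,0,0.01],[0,0,-90,0,0,0.01],[0,0,-115,0,0,0.01],[0,0,-133,0,0,0.01],[0,0,-140,0,0,0.01],[0,0,-143,0,0,0.01],[0,0,-143,0,0,0.01]]
  claw: 0.25

```text
time_s: 31.77
position: [0.4423, 0.1443, 0.0084]
tcp_rot: [-1.568, 0.109, -0.109]
contact_force: [1.0, -0.1, 0.1]
grip_width: 0.755
```

Call:
play_rows:
  motion:
    - [[0,0,0,0,0,0],[0,0,0,0,0,0],[0,0,0,0,0,0],[0,0,0,0,0,0],[0,0,0,0,0,0],[0,0,0,0,0,0],[0,0,0,0,0,0],[0,0,0,0,0,0]]
  claw: 1
  squeeze: 35

```text
time_s: 32.43
position: [0.4427, 0.1445, 0.0094]
tcp_rot: [-1.567, 0.108, -0.11]
contact_force: [-1.1, -0.1, 8.7]
grip_width: 0.589
```

Call:
play_rows:
  motion:
    - [[0,0,10,0,0,0],[0,0,30,0,0,0],[0,0,55,0,0,0],[0,0,70,0,0,0],[0,0,75,0,0,0],[0,0,75,0,0,0]]

```text
time_s: 32.93
position: [0.4427, 0.1448, 0.0847]
tcp_rot: [-1.567, 0.107, -0.11]
contact_force: [0.6, -0.4, -1.1]
grip_width: 0.578
```

```bash
python3 run2.py scene,side,wrist w11 carton_tray:.4218:.3348; python3 spots.py carton
```

```text
32.9333 [0.4427 0.1448 0.0847] jaw yaw -0.1385374505707235 [ 0.0022  0.0009 -1.    ] grip 0.5781280711771271 j7 -0.07414839279741281
  spot carton_tray scene [0.4209 0.3392 0.0015] 0.67
carton_tray 2 [0.4219 0.3356 0.1654] 0.295
33.3833 [0.4421 0.1442 0.0829] 0.5811923731779856
scene carton [([0.4403, 0.146, 0.0734], 0.65)]
side carton [([0.4193, 0.3311, 0.0007], 0.71), ([0.4381, 0.1442, 0.0766], 0.57)]
wrist carton [([0.44, 0.1443, 0.0738], 0.72)]
```

View pics/w11wrist.png

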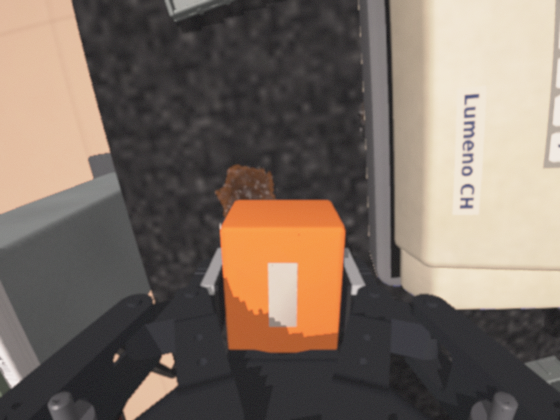

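Call:
play_rows:
  motion:
    - [[-5,25,10,0,0,0.05],[-10,55,20,0,0,0.1],[-14,85,20,0,0,0.16],[-18,115,20,0,0,0.22],[-20,145,20,0,0,0.28],[-20,170,20,0,0,0.304],[-20,185,20,0,0,0.304],[-20,190,20,0,0,0.304],[-20,190,20,0,0,0.304],[-20,190,20,0,0,0.304]]

```text
time_s: 34.52
position: [0.4223, 0.3333, 0.1032]
tcp_rot: [-1.568, -0.129, 0.129]
contact_force: [0.2, -0.5, -1.4]
grip_width: 0.581
```

```bash
python3 run2.py scene,side,wrist w12 carton_tray:.4218:.3348; python3 spots.py carton
```

```text
34.5167 [0.4223 0.3333 0.1032] jaw yaw 0.16427946232325724 [-0.0002 -0.0008 -1.    ] grip 0.5808396890900799 j7 -0.2047979744201634
  spot carton_tray scene [0.4194 0.3372 0.0004] 0.88
  spot carton_tray side [0.4207 0.3328 0.0006] 0.81
  spot carton_tray wrist [0.4179 0.3354 0.0033] 0.86
carton_tray 2 [0.4212 0.3352 0.1576] 0.089
34.9667 [0.4223 0.3341 0.1033] 0.5788210786644828
scene carton [([0.4197, 0.3376, 0.0921], 0.78)]
side carton [([0.4221, 0.3362, 0.0963], 0.82)]
wrist carton [([0.4168, 0.3342, 0.0947], 0.76)]
```

View pics/w12wrist.png

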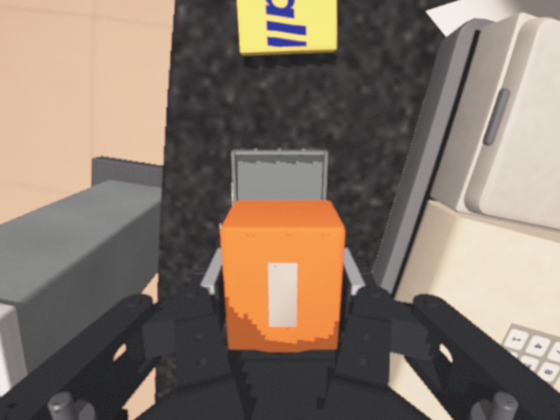

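The held carton (283,275) is centred on the tray (280,170) and parallel to it. Lowering.

Call:
play_rows:
  motion:
    - [[-1,1,-25,0,0,0],[-1,1,-50,0,0,0],[-1,1,-68,0,0,0],[-1,1,-78,0,0,0],[-1,1,-84,0,0,0],[-1,1,-88,0,0,0],[-1,1,-90,0,0,0],[-1,1,-91,0,0,0],[-1,1,-91,0,0,0]]

```text
time_s: 36.02
position: [0.4214, 0.3355, 0.0128]
tcp_rot: [-1.567, -0.13, 0.129]
contact_force: [0.1, 0.6, -1.9]
grip_width: 0.578
```

Call:
play_rows:
  motion:
    - [[0,0,0,0,0,0],[0,0,0,0,0,0],[0,0,0,0,0,0],[0,0,0,0,0,0],[0,0,0,0,0,0],[0,0,0,0,0,0]]
  claw: 0.22

```text
time_s: 36.52
position: [0.4213, 0.3353, 0.0123]
tcp_rot: [-1.567, -0.13, 0.13]
contact_force: [0.1, -0.6, 0.0]
grip_width: 0.777
```

Call:
play_rows:
  motion:
    - [[0,0,10,0,0,0],[0,0,30,0,0,0],[0,0,60,0,0,0],[0,0,95,0,0,0],[0,-20,130,0,0,0],[0,-40,160,0,0,0],[0,-60,190,0,0,0],[0,-60,190,0,0,0],[0,-60,190,0,0,0]]

```text
time_s: 37.27
position: [0.4217, 0.2749, 0.2043]
tcp_rot: [-1.565, -0.13, 0.127]
contact_force: [-0.6, 0.5, -1.2]
grip_width: 0.774
```

```bash
python3 run2.py scene,side,wrist w13 carton:.421:.335 vial_a:.4223:-.366 vial_b:.428:-.323 bottle_white:.654:-.082 bottle_brown:.66:-.155 bench_timer:.538:-.204 flat_box:.431:-.046; python3 -c "
import cv2,numpy as np
a=cv2.imread('pics/w13scene.png');b=cv2.imread('pics/w13side.png');c=cv2.imread('pics/w13wrist.png')
f=lambda i,x,y,w,h:cv2.resize(i[y:y+h,x:x+w],(400,300),interpolation=3)
cv2.imwrite('pics/fin.png',np.vstack([np.hstack([f(a,100,130,160,120),f(a,290,160,120,90)]),np.hstack([f(a,320,260,80,60),f(b,200,170,160,120)])]))"
```

```text
37.2667 [0.4217 0.2749 0.2043] jaw yaw 0.1636604283878611 [ 0.0022  0.002  -1.    ] grip 0.7737680542883054 j7 -0.16811948203596946
  spot carton scene [0.4195 0.3372 0.0045] 0.64
  spot carton side [0.4187 0.3338 0.0054] 0.94
  spot carton wrist [0.4161 0.333  0.0023] 0.86
carton 2 [0.4212 0.3362 0.1581] 0.06
  spot vial_a side [ 0.4214 -0.3665  0.0042] 0.6
vial_a 2 [ 0.4236 -0.3664] 0.133
  spot vial_b scene [ 0.4309 -0.3234  0.0023] 0.71
vial_b 2 [ 0.4278 -0.3221] 0.094
  spot bottle_white scene [ 0.6555 -0.0814  0.0051] 0.94
  spot bottle_white side [ 0.6537 -0.0825  0.0051] 0.71
bottle_white 2 [ 0.6564 -0.0807] 0.1
  spot bottle_brown scene [ 0.6604 -0.1588 -0.0011] 0.58
  spot bottle_brown side [ 0.6585 -0.1583  0.0036] 0.78
bottle_brown 2 [ 0.6623 -0.1553] 0.115
  spot bench_timer scene [ 0.5366 -0.1996 -0.0017] 0.74
  spot bench_timer side [ 0.539  -0.1997 -0.0002] 0.74
bench_timer 2 [ 0.5378 -0.2049  0.2053] 0.12
  spot flat_box scene [ 0.4337 -0.0474  0.0023] 0.69
  spot flat_box side [ 0.4328 -0.0483 -0.0062] 0.55
flat_box 2 [ 0.4312 -0.0452  3.2763] 0.12
```

View pics/fin.png

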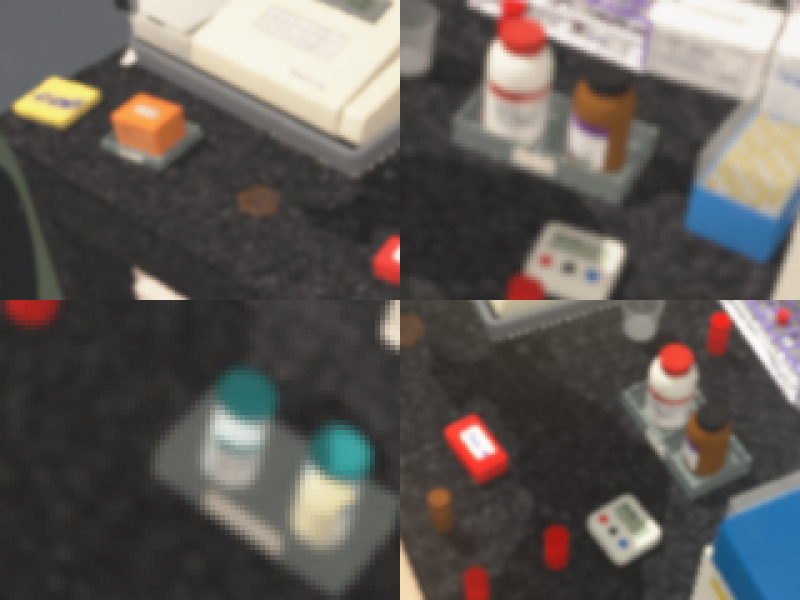

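The crops show all five items upright in their own bays, the timer and flat box where they started, and the arm clear. Handing in.

```bash
python3 -c "
from plant import workorder; print(workorder.hand_in())"
```

```text
the job is handed in; nothing more can be done
None
```

I put both bottles, both teal-capped vials and the carton in their trays, one to a bay, and handed the job in at about 38 s of the 122 s allowed. No verdict comes back from the hand-in.

- **Placement:** in the last mask fits, each item was within about 3 mm of its bay centre. The final picture showed all five upright, with the gripper open and clear of everything.
- **Timer and flat box:** both fitted to within about 1 mm of where they started. The red and brown look-alikes were not touched.
- **Where the checks disagreed:** the two measuring methods differed by up to about 5 mm for single items, such as the brown bottle's y position and the timer. Some spot readings missed an item in one view. Even the worst readings are well inside the limits.
- **Picture budget:** I viewed 14 pictures, plus one more for the final check.

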